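# Jack up the instrument platform

### The job

The instrument platform has to be held up while a colleague slips shims onto its front rests. Take the round black rubber cap out of the parts tray and set it flat in the cup of the jack's saddle, then move the jack so that the capped saddle stands centred under the ring-marked lift point of the platform's front tongue. Push the jack handle all the way down and finish while still holding it down, with the platform raised on the cap; do not touch the platform itself, keep the jack upright, leave the other parts in the tray and leave the stopwatch, compass and marker where they lie.

Things in the scene. Friction and masses are not known exactly. Their poses are not given: they have to be found in the camera images.
- lift_cap_center (a point): centre of the loose lift cap: a plain black rubber cylinder, 20 mm diameter, 16 mm high, 15 g, standing upright in the tray among other small parts; z axis = its axis.
- tray: fixed open tray, 140 mm (its x) x 170 mm (its y) outside, 32 mm high, walls and floor 5 mm thick; origin at the centre of its underside. The parts in it lie about 56 mm apart along its x and 72 mm along its y (a thin clip in the middle), so small parts are best gripped with the fingers closing along the tray's y, opened no wider than about 40 mm.
- slot_weight_center (a point): slotted brass weight in the tray, 25 mm diameter, 12 mm high (centre); stays in the tray.
- battery_center (a point): AA battery in the tray, 14 x 51 mm (centre); stays in the tray.
- bnc_adapter_center (a point): small connector adapter in the tray, 22 x 54 x 16 mm (middle); stays in the tray.
- croc_clip_center (a point): crocodile clip in the tray, 11 x 53 mm (middle); stays in the tray.
- jack: loose small lever jack, about 0.76 kg in all, balanced close to its grip block. Origin on the table directly under the saddle, z up, the handle points along its -x. Foot plate 60 (x) x 70 (y) x 12 mm under the saddle, and a 34 mm wide, 10 mm high spine back to x = -205 mm. Its foot may slide on the table. Works in any heading, but the grip block and handle must stay outside the platform.
- jack_grip (a point): on the jack's upright grip block, the place to take the jack from above: block 28 mm along jack x, 26 mm wide along jack y, (28 mm over the two cheeks just behind it); this point is at jack x = -52 mm, 52 mm above the table, the block's top is 64 mm above the table. Axes as the jack's.
- saddle_seat (a point): centre of the floor of the saddle's round cup, on top of the jack's ram at jack x = 0, y = 0: 30 mm above the table when the jack is down. Cup 25 mm inside, about 33 mm outside, rim 6 mm above this floor. With the handle fully down it stands 22 mm higher.
- jack_handle (a joint): jack handle angle: 0 = up (30 degrees above level), 0.5 rad = fully down (level, at its stop). The saddle rises 44 mm per rad. A spring pushes it back up when let go; fully down under the platform takes about 5 to 8 N at the pad.
- handle_pad (a point): centre of the top face of the flat rubber pad at the end of the handle, 46 mm long, 28 mm wide, 10 mm thick. The handle turns about a level axis at jack x = -75 mm, 50 mm above the table, parallel to jack y; this point lies 115 mm from that axis and 5 mm above the handle's centre line: at jack x = -174 mm, about 109 mm high when up, and at jack x = -190 mm, 55 mm high when fully down.
- stand: fixed frame of the levelling platform, with the platform and the dip-circle instrument (about 0.2 m tall in all) it carries; origin on the table under the frame's centre. The tongue points along its -x (towards the robot); between the two front rests (at its x = -70 mm, y = +-80 mm) the space under the platform is free.
- lift_point (a point): lift point: centre of the underside of the 30 mm steel lift pad beneath the tongue (38 mm wide), below the ring mark on its top; 115 mm in front of the stand's origin, 53 mm above the table at rest. A jack with cap, standing with its handle up, is 46 mm high and slides in beneath. The platform hinges at its back, 195 mm behind this point; fully jacked up with the cap, this point stands about 67 mm above the table.
- stopwatch: stopwatch on the table, 76x53x14 mm, to be left alone.
- compass: round pocket compass, 48 mm diameter, 12 mm high, to be left alone.
- marker: marker pen on the table, 135 mm long, to be left alone.

How it is judged:
By the outcome, as a careful person would: the job done as asked, in the order asked, and still so for the second after the job is handed in, while the arm keeps its last pose, push and grip.
It also fails if it takes over 58 s, if anything falls off the work surface, if the arm or the gripper's body presses on something with over 40 N, if the wrist force passes 120 N, or if a joint passes its speed limit or range.

### The arm

A 6-joint arm with a two-finger parallel gripper is mounted at the origin on a cart in front of the work surface, level with it; the furniture and walls round the work are solid. World frame = base frame: x ahead of the robot, y to its left, z up, the work surface at z = 0. Lengths are in m, angles in rad, forces in N, time in s.
With the tool pointing down it reaches from about 0.35 to 0.775 m from the base axis. Payload 7.3 kg.
Tool frame: the origin (TCP) lies at the very end of the fingers, on their centre line; the grasp point (between the pads) lies 19 mm behind it; z points along the fingers, y is the line along which they close (so a half turn about z gives the same grasp; the last joint's range is limited). The gripper opens to 92 mm and grips with 3 to 60 N. Pads are 19 mm wide; open, the fingers measure 130 mm over their backs; the gripper's body (75 mm by 190 mm) begins 47 mm behind the grasp point.
Start: joints at [0.971, 0.342, 1.524, -0, 1.275, -0.146], TCP at [0.23, 0.472, 0.227] pointing down, gripper open.
Joint ranges: [-2.53, 2.53], [-0.77, 2.02], [0.04, 2.7], [-1, 4.14], [0.28, 2.66], [-3.11, 3.11]. Speed limits (rad/s): [2.57, 2.57, 3.14, 3.14, 3.14, 3.14].

### API

Orientations are given as [roll, pitch, yaw] about the fixed x, y, z axes, in that order (R = Rz(yaw) Ry(pitch) Rx(roll)).
In Python, from cell import observe, read_camera, get_calibration, hand_in, search_frame gives the robot as it stands.
- The arm moves only by the tool step_arm, never from a script. Its argument "commands" is a list of rows, each an object with "translation": the shift along the tool's x, y, z in mm, a list of three; "roll": the turn about the tool's z in rad. In form: [{"translation": [x, y, z], "roll": roll}, ...]. A call has 1 to 20 rows; each row shifts and turns the commanded pose from where the row before left it, along the tool's axes as they then stand; what a row does not reach is not made up. A row lasts 1/12 s, in which the tool goes at most 41.7 mm and 7.16 degrees, less where a joint would pass 70% of its speed; a pose out of reach is approached as far as the arm can. A call is refused whole if a number of a shift passes 41.7 or a number of a turn 0.125, either way. A call with a gripper value outside its range is refused whole. "fingers" is the opening, from 0 (shut) to 1 (fully open), set as the call begins (left out, the last holds). The fingers move at their own pace and stop on an object; "grip_force" is the grip in N (left out, the last holds). Time passes only in rows, so rows that do not move let the fingers close. It gives the time, the measured TCP pose, the force, the opening and the grip force at its end, in the units of the state.
- observe(): the state, without advancing time (a new reading comes with each control period).
- read_camera(name): name is "side" or "top"; returns the picture (384x512x3 uint8, red, green, blue); there is no depth.
- get_calibration(name): a dict with "camera_matrix" (3x3 intrinsics, pixels), "world_from_camera" (4x4, takes a point from camera to world coordinates). Camera axes: x right, y up, looking along -z (the intrinsics and any distortion apply to the point x, -y, -z); pixel columns grow to the right and rows downward; lengths in m; the calibration is good to about 2 mm. A picture is of the moment at which its call begins. get_calibration takes no time and is no camera call.
- hand_in(): hands the job in; it is judged then, once.
Trained networks look in the newest picture that a camera, given by its name, has taken for a name from the list of things; names that differ only in an ending like _2 or _b are one class to them, and where a whole thing is asked for, a point or a joint stands for the part that bears it (a point fixed in the world has none). Each returns a list of dicts, best first, with "confidence" (0 to 1); they miss things now and then, are a little off and sometimes report something else, mostly with a low value. They report only what shows in the picture. A call takes as long as a camera call.
- search_frame(camera, name): "at" ([x, y, z] in m, in world coordinates, good to about 4 mm: the middle of the surface that is visible of it).
The state is a dict: "time": time; "qpos": joint angles; "qvel": joint speeds; "joint_efforts": joint torques, N m; "tool_pos": TCP position; "tool_rot": TCP orientation; "contact_force": force on the tool from outside, world axes, zero at the start; "torque": the same for the moment, N m; "opening": finger opening in m; "grip_force": force on a finger pad.
Only numpy, scipy, OpenCV 4.12 (cv2) and the standard library are available. Lean on these libraries where they do the work, as an engineer would, in place of code of your own. Each camera call takes 0.05 s, during which the arm holds its last target. There are 200 camera calls.

## Working session

There is one attempt and no reset: what is moved stays moved. The work goes in short steps, Python scripts to look and compute and a tool call to move; the robot and the scene stay as the last step left them, time stands still between calls to the robot, and variables do not carry over. Pictures are saved under pics/ and viewed, at most 10 in all, crops included, and the job is handed in when it is done.

Besides the shell and the picture viewer there is one more tool, called by a JSON object that holds its "api" and its "payload". step_arm: Moves the arm, as the interface text tells. Its arguments: {"type":"object","properties":{"commands":{"type":"array"},"fingers":{"type":"number"},"grip_force":{"type":"number"}},"required":["commands"]}

```bash
mkdir -p pics; ls; python3 - <<'E'
from cell import *
import cv2
s=observe(); print({k:s[k] for k in('time','tool_pos','tool_rot','opening')})
for c in('top','side'):
    im=read_camera(c); cv2.imwrite(f'pics/{c}0.png',im[:,:,::-1])
    g=get_calibration(c); print(c,g['world_from_camera'],g['camera_matrix'], [k for k in g])
    for n in('lift_cap_center','tray','slot_weight_center','battery_center','bnc_adapter_center','jack','jack_grip','saddle_seat','handle_pad','stand','lift_point','stopwatch','compass','marker'):
        print(n,[([round(float(v),3) for v in r['at']],round(r['confidence'],2)) for r in search_frame(c,n)[:3]])
E
```

```text
pics
{'time': 0.0, 'tool_pos': array([0.22990005, 0.47153036, 0.22603113]), 'tool_rot': array([-3.14004937e+00, -2.56524141e-04,  2.68776355e+00]), 'opening': 0.09157091607208291}
top [[-0.07530899  0.97514613 -0.20837124  0.32595511]
 [-0.99713523 -0.07512486  0.00880897 -0.01703554]
 [-0.00706383  0.20843769  0.97801014  1.25519186]
 [ 0.          0.          0.          1.        ]] [[421.70509472   0.         260.5652195 ]
 [  0.         421.70509472 189.58908904]
 [  0.           0.           1.        ]] ['camera_matrix', 'world_from_camera']
lift_cap_center [([0.504, 0.256, 0.025], 0.47)]
tray [([0.531, 0.3, 0.008], 0.77), ([0.562, 0.254, 0.02], 0.65)]
slot_weight_center [([0.505, 0.328, 0.013], 0.48)]
battery_center []
bnc_adapter_center []
jack [([0.482, 0.112, 0.011], 0.86)]
jack_grip [([0.484, 0.109, 0.011], 0.6)]
saddle_seat []
handle_pad [([0.389, 0.115, 0.102], 0.72)]
stand [([0.746, -0.141, 0.079], 0.78)]
lift_point [([0.749, -0.144, 0.082], 0.59), ([0.564, 0.328, 0.018], 0.58)]
stopwatch [([0.558, 0.328, 0.015], 0.59), ([0.441, -0.399, 0.013], 0.53), ([0.5, 0.329, 0.0
[... 426 characters left out ...]
      0.           1.        ]] ['camera_matrix', 'world_from_camera']
lift_cap_center [([0.507, 0.265, 0.02], 0.52)]
tray [([0.532, 0.298, 0.003], 0.93)]
slot_weight_center [([0.504, 0.333, 0.016], 0.42)]
battery_center [([0.562, 0.327, 0.014], 0.47)]
bnc_adapter_center [([0.565, 0.272, 0.021], 0.64)]
jack [([0.482, 0.122, 0.015], 0.97)]
jack_grip [([0.48, 0.124, 0.011], 0.86)]
saddle_seat [([0.554, 0.103, 0.027], 0.45), ([0.505, 0.265, 0.02], 0.32)]
handle_pad [([0.4, 0.115, 0.1], 0.8)]
stand []
lift_point [([0.754, -0.141, 0.079], 0.83)]
stopwatch [([0.439, -0.391, 0.013], 0.59)]
compass [([0.754, -0.139, 0.077], 0.53)]
marker [([0.357, 0.266, 0.009], 0.73), ([0.754, -0.136, 0.08], 0.55)]
```

```bash
python3 - <<'E'
import cv2
t=cv2.imread('pics/top0.png'); s=cv2.imread('pics/side0.png')
cv2.imwrite('pics/top0b.png',cv2.resize(t,(800,600),interpolation=cv2.INTER_CUBIC))
cv2.imwrite('pics/side0b.png',cv2.resize(s,(800,600),interpolation=cv2.INTER_CUBIC))
E
```

```text
(no output)
```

View pics/top0b.png

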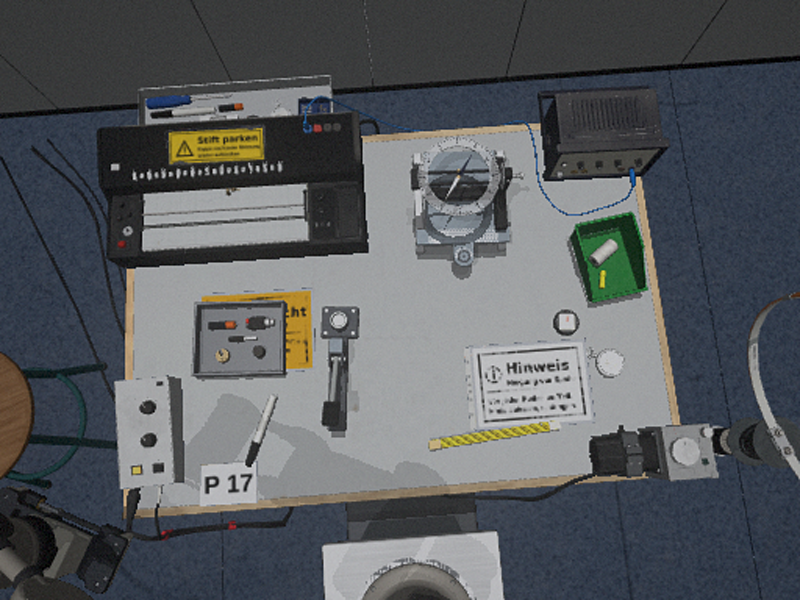

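View pics/side0b.png

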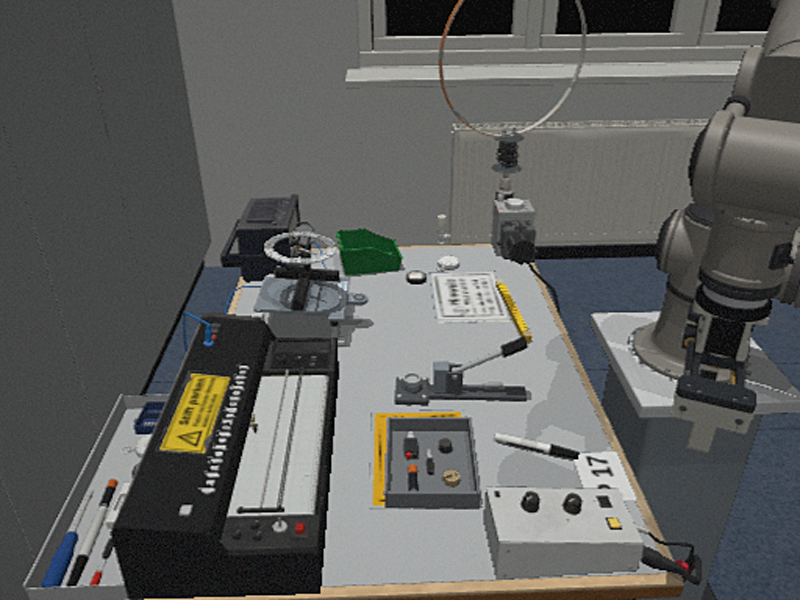

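The top picture (800 px wide) shows the cap at (259,352), saddle (339,320), handle pad (333,415) and ring mark (463,256). In the side picture they are at (445,445), (412,380), (514,347) and (358,298). Next I'll zoom in and triangulate.

```bash
cat > h.py <<'E'
from cell import *
import numpy as np, cv2
def ray(c,uv):
    g=get_calibration(c);T=np.array(g['world_from_camera']);K=np.array(g['camera_matrix'])
    d=np.linalg.solve(K,[uv[0],uv[1],1]); return T[:3,3],T[:3,:3]@(d*[1,-1,-1])
def at_z(c,uv,z):
    o,d=ray(c,uv); return o+d*(z-o[2])/d[2]
def proj(c,p):
    g=get_calibration(c);T=np.array(g['world_from_camera']);K=np.array(g['camera_matrix'])
    q=K@((T[:3,:3].T@(np.array(p)-T[:3,3]))*[1,-1,-1]); return q[:2]/q[2]
def tri(a,b):
    (o1,d1),(o2,d2)=ray('top',a),ray('side',b)
    s,_,_,_=np.linalg.lstsq(np.c_[d1,-d2],o2-o1,rcond=None)
    p,q=o1+s[0]*d1,o2+s[1]*d2; return (p+q)/2,np.linalg.norm(p-q)
def tiles(specs,fn,h=20,k=5,cols=4):
    out=[]
    for im,(u,v) in specs:
        t=im[v-h:v+h,u-h:u+h]; t=cv2.resize(t,None,fx=k,fy=k,interpolation=cv2.INTER_CUBIC)
        for i in range(0,2*h,10): 
            cv2.putText(t,str(u-h+i),(i*k,8),0,.3,(0,255,255)); cv2.putText(t,str(v-h+i),(0,i*k+8),0,.3,(0,255,0))
            cv2.line(t,(i*k,0),(i*k,3),(0,0,255)); cv2.line(t,(0,i*k),(3,i*k),(0,0,255))
        out.append(t)
    cv2.imwrite(fn,np.vstack([np.hstack(out[i:i+cols]) for i in range(0,len(out),cols)]))
E
python3 - <<'E'
from h import *
t=cv2.imread('pics/top0.png'); s=cv2.imread('pics/side0.png')
tiles([(t,(166,225)),(t,(217,205)),(t,(213,260)),(t,(296,164)),(s,(285,285)),(s,(264,243)),(s,(328,222)),(s,(230,191))],'pics/z0.png')
for n,p in dict(cap=(166,225),sad=(217,205)).items(): print(n,at_z('top',p,.02))
E
```

```text
cap [0.50413262 0.25773582 0.02      ]
sad [0.55234503 0.10454979 0.02      ]
```

View pics/z0.png

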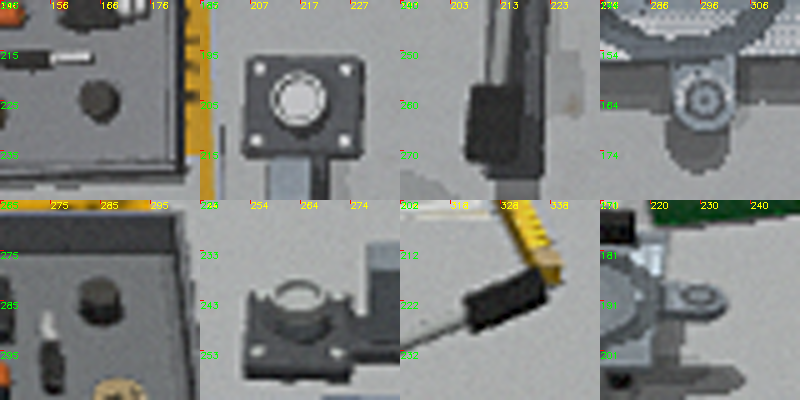

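```bash
python3 - <<'E'
from h import *
P=dict(cap=((165.7,224.6),(285,282.8)),sad=((216.8,204.8),(263.8,242)),pad=((211.8,264.4),(329.6,222)),ring=((297,164),(229.6,190.2)))
np.set_printoptions(precision=4,suppress=True)
Z=dict(cap=.021,sad=.036,pad=.106,ring=.075)
for n,(a,b) in P.items():
    p,e=tri(a,b); print(n,p,round(e,4),'top@z',at_z('top',a,Z[n])[:2],'side@z',at_z('side',b,Z[n])[:2])
print('bolts',[at_z('top',(x/5+197-40,y/5+185),.012)[:2] for x,y in((259,68),(345,70),(256,140),(342,141))])
E
```

```text
cap [0.5067 0.2582 0.0205] 0.0027 top@z [0.5052 0.2584] side@z [0.5081 0.2584]
sad [0.5517 0.1035 0.034 ] 0.0025 top@z [0.5501 0.1035] side@z [0.553  0.1058]
pad [0.3761 0.1187 0.1058] 0.0004 top@z [0.3759 0.1187] side@z [0.3763 0.1189]
ring [ 0.6492 -0.1399  0.0644] 0.0029 top@z [ 0.6449 -0.1386] side@z [ 0.6499 -0.1222]
bolts [array([0.5752, 0.1289]), array([0.57  , 0.0774]), array([0.5316, 0.1328]), array([0.5271, 0.0817])]
```

{"api": "step_arm", "payload": {"commands": [{"translation": [0, 0, 0], "roll": -0.1134}, {"translation": [0, 0, 0], "roll": -0.1134}, {"translation": [0, 0, 0], "roll": -0.1134}, {"translation": [0, 0, 0], "roll": -0.1134}, {"translation": [-23, -17.8, 0], "roll": 0}, {"translation": [-23, -17.8, 0], "roll": 0}, {"translation": [-23, -17.8, 0], "roll": 0}, {"translation": [-23, -17.8, 0], "roll": 0}, {"translation": [-23, -17.8, 0], "roll": 0}, {"translation": [-23, -17.8, 0], "roll": 0}, {"translation": [-23, -17.8, 10], "roll": 0}, {"translation": [-23, -17.8, 10], "roll": 0}, {"translation": [-23, -17.8, 20], "roll": 0}, {"translation": [-23, -17.8, 20], "roll": 0}, {"translation": [-23, -17.8, 20], "roll": 0}, {"translation": [-23, -17.8, 20], "roll": 0}, {"translation": [0, 0, 0], "roll": 0}, {"translation": [0, 0, 0], "roll": 0}], "fingers": 0.43, "grip_force": 10}}

```text
time: 3.0
tool_pos: [0.5063, 0.257, 0.1253]
tool_rot: [-3.141, -0.003, 3.139]
contact_force: [0.2, -0.1, 0.9]
opening: 0.0393
grip_force: 0.0
```

{"api": "step_arm", "payload": {"commands": [{"translation": [0, 0, 20], "roll": 0}, {"translation": [0, 0, 20], "roll": 0}, {"translation": [0, 0, 20], "roll": 0}, {"translation": [0, 0, 20], "roll": 0}, {"translation": [0, 0, 15], "roll": 0}, {"translation": [0, 0, 10], "roll": 0}, {"translation": [0, -1, 7], "roll": 0}, {"translation": [0, 0, 0], "roll": 0}, {"translation": [0, 0, 0], "roll": 0}]}}

```text
time: 3.75
tool_pos: [0.5063, 0.2577, 0.0154]
tool_rot: [3.141, 0.001, -3.141]
contact_force: [0.0, -0.2, 0.1]
opening: 0.0395
grip_force: 0.0
```

```bash
python3 - <<'E'
from h import *
s=observe(); print(s['tool_pos'],s['contact_force'])
t=read_camera('top')[:,:,::-1].copy(); q=read_camera('side')[:,:,::-1].copy()
tiles([(t,(166,225)),(q,(285,275))],'pics/z1.png',k=10,cols=2)
E
```

```text
[0.50628579 0.25770258 0.01540598] [ 0.02976857 -0.19484988  0.09011044]
```

View pics/z1.png

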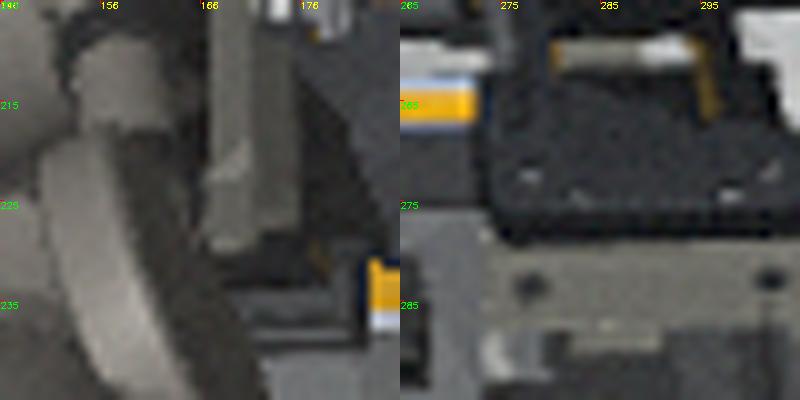

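The gripper hides the cap in both views, so I'll rely on the opening reading once the fingers close.

{"api": "step_arm", "payload": {"commands": [{"translation": [0, 0, 2.5], "roll": 0}, {"translation": [0, 0, 0], "roll": 0}]}}

```text
time: 4.02
tool_pos: [0.5064, 0.2573, 0.0126]
tool_rot: [3.141, 0.001, 3.141]
contact_force: [-0.2, -0.0, 0.1]
opening: 0.0394
grip_force: 0.0
```

{"api": "step_arm", "payload": {"commands": [{"translation": [0, 0, 0], "roll": 0}, {"translation": [0, 0, 0], "roll": 0}, {"translation": [0, 0, 0], "roll": 0}, {"translation": [0, 0, 0], "roll": 0}, {"translation": [0, 0, 0], "roll": 0}, {"translation": [0, 0, 0], "roll": 0}], "fingers": 0.1, "grip_force": 8}}

```text
time: 4.52
tool_pos: [0.5062, 0.2573, 0.0123]
tool_rot: [3.141, 0.0, 3.141]
contact_force: [-0.8, 0.7, 0.9]
opening: 0.0199
grip_force: 8.0
```

{"api": "step_arm", "payload": {"commands": [{"translation": [0, 0, -10], "roll": 0}, {"translation": [0, 0, -20], "roll": 0}, {"translation": [0, 0, -20], "roll": 0}, {"translation": [0, 0, -15], "roll": 0}, {"translation": [-6.5, -21.9, 0], "roll": 0}, {"translation": [-6.5, -21.9, 0], "roll": 0}, {"translation": [-6.5, -21.9, 0], "roll": 0}, {"translation": [-6.5, -21.9, 0], "roll": 0}, {"translation": [-6.5, -21.9, 0], "roll": 0}, {"translation": [-6.5, -21.9, 0], "roll": 0}, {"translation": [-6.3, -21.9, 0], "roll": 0}, {"translation": [0, 0, 0], "roll": 0}, {"translation": [0, 0, 0], "roll": 0}]}}

```text
time: 5.6
tool_pos: [0.5517, 0.103, 0.0778]
tool_rot: [3.141, 0.001, 3.139]
contact_force: [-0.3, 0.4, 0.4]
opening: 0.0196
grip_force: 8.0
```

```bash
python3 - <<'E'
from h import *
s=observe(); print(s['tool_pos'],s['opening'])
t=read_camera('top')[:,:,::-1].copy(); q=read_camera('side')[:,:,::-1].copy()
cv2.imwrite('pics/t2.png',t);cv2.imwrite('pics/s2.png',q)
tiles([(t,(215,210)),(q,(264,235))],'pics/z2.png',h=25,k=8,cols=2)
print('tcp in side',proj('side',s['tool_pos']),proj('top',s['tool_pos']))
E
```

```text
[0.55170574 0.10299362 0.07780235] 0.019646681480679513
tcp in side [264.23871298 229.0797124 ] [215.3586215  201.66454037]
```

View pics/z2.png

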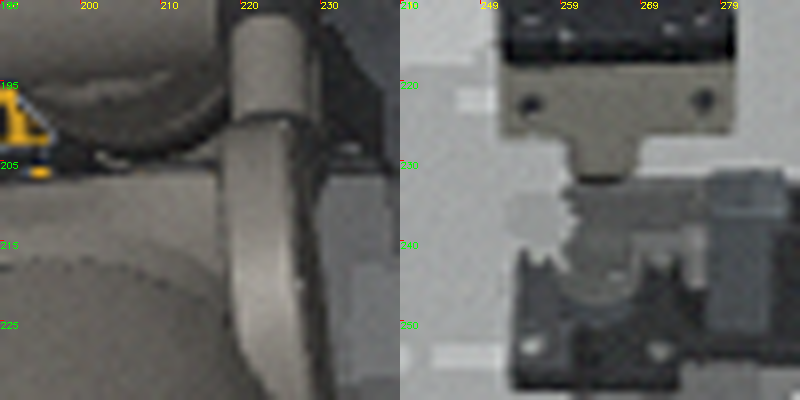

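{"api": "step_arm", "payload": {"commands": [{"translation": [0.6, 1.1, 8], "roll": 0}, {"translation": [0, 0, 8], "roll": 0}, {"translation": [0, 0, 8], "roll": 0}, {"translation": [0, 0, 6], "roll": 0}, {"translation": [0, 0, 2], "roll": 0}, {"translation": [0, 0, 2], "roll": 0}, {"translation": [0, 0, 1], "roll": 0}, {"translation": [0, 0, 0], "roll": 0}]}}

```text
time: 6.37
tool_pos: [0.5508, 0.1051, 0.0421]
tool_rot: [3.142, 0.0, 3.141]
contact_force: [0.2, -0.2, 0.0]
opening: 0.0196
grip_force: 8.0
```

{"api": "step_arm", "payload": {"commands": [{"translation": [0, 0, 1], "roll": 0}, {"translation": [0, 0, 1], "roll": 0}, {"translation": [0, 0, 0], "roll": 0}]}}

```text
time: 6.62
tool_pos: [0.5509, 0.105, 0.0402]
tool_rot: [3.142, 0.0, 3.141]
contact_force: [0.8, 0.7, -0.5]
opening: 0.0199
grip_force: 8.0
```

{"api": "step_arm", "payload": {"commands": [{"translation": [0, -0.5, 1], "roll": 0}, {"translation": [0, 0, 1], "roll": 0}, {"translation": [0, 0, 0], "roll": 0}]}}

```text
time: 6.87
tool_pos: [0.5506, 0.1045, 0.038]
tool_rot: [3.142, -0.0, 3.141]
contact_force: [-0.8, 0.2, -0.4]
opening: 0.0203
grip_force: 8.0
```

{"api": "step_arm", "payload": {"commands": [{"translation": [0, 0, 1], "roll": 0}, {"translation": [0, 0, 0], "roll": 0}]}}

```text
time: 7.03
tool_pos: [0.5508, 0.1045, 0.0373]
tool_rot: [3.142, 0.0, 3.141]
contact_force: [0.4, 0.2, 0.7]
opening: 0.0201
grip_force: 8.0
```

{"api": "step_arm", "payload": {"commands": [{"translation": [0, 0, 0], "roll": 0}, {"translation": [0, 0, 0], "roll": 0}, {"translation": [0, 0, 0], "roll": 0}, {"translation": [0, 0, 0], "roll": 0}], "fingers": 0.5}}

```text
time: 7.37
tool_pos: [0.5508, 0.1045, 0.0372]
tool_rot: [3.142, 0.0, 3.141]
contact_force: [-0.2, 0.2, -0.7]
opening: 0.0418
grip_force: 0.0
```

{"api": "step_arm", "payload": {"commands": [{"translation": [0, 0, -5], "roll": 0}, {"translation": [0, 0, -15], "roll": 0}, {"translation": [0, 0, -20], "roll": 0}, {"translation": [0, 0, -20], "roll": 0}, {"translation": [0, 20, -20], "roll": 0}, {"translation": [0, 20, -15], "roll": 0}, {"translation": [0, 20, 0], "roll": 0}, {"translation": [0, 20, 0], "roll": 0}, {"translation": [0, 20, 0], "roll": 0}, {"translation": [0, 20, 0], "roll": 0}, {"translation": [0, 20, 0], "roll": 0}, {"translation": [0, 0, 0], "roll": 0}]}}

```text
time: 8.37
tool_pos: [0.5505, 0.2478, 0.1326]
tool_rot: [3.14, 0.001, -3.139]
contact_force: [-0.9, -0.9, -0.2]
opening: 0.0464
grip_force: 0.0
```

```bash
python3 - <<'E'
from h import *
s=observe(); print(s['tool_pos'])
t=read_camera('top')[:,:,::-1].copy(); q=read_camera('side')[:,:,::-1].copy()
cv2.imwrite('pics/t3.png',t);cv2.imwrite('pics/s3.png',q)
tiles([(t,(217,205)),(q,(264,235))],'pics/z3.png',h=25,k=8,cols=2)
E
```

```text
[0.55047027 0.24778985 0.13262065]
```

View pics/z3.png

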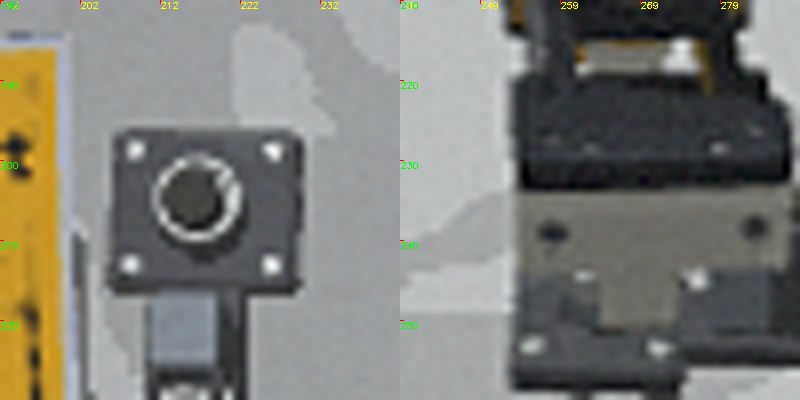

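The cap sits inside the cup with the rim visible all the way round: cap at about (216.4,204.4), rim at (216.8,204.9). The jack hasn't moved.

```bash
python3 - <<'E'
from h import *
np.set_printoptions(precision=4,suppress=True)
f=lambda x,y,z:at_z('top',(192+x/8,180+y/8),z)
b=f(185,327,.064); r=f(198,199,.036); B=np.mean([f(x,y,.012) for x,y in((136,149),(273,150),(130,263),(272,264))],0)
print('block',b,'rim',r,'bolts',B, 'cap',f(195,195,.046))
for a in(r,B): print(np.arctan2(*(a-b)[1::-1]),np.linalg.norm((a-b)[:2]))
p=np.array([.3761,.1187]);print(np.arctan2(*(r[:2]-p)[::-1]),np.arctan2(*(B[:2]-p)[::-1]))
for y in (-.07,-.08,-.09,-.1,-.11):print(y,(r[:2]+B[:2])/2+.052*np.array([-np.cos(y),-np.sin(y)]))
E
```

```text
block [0.4989 0.108  0.064 ] rim [0.5498 0.1037 0.036 ] bolts [0.5513 0.1044 0.012 ] cap [0.5496 0.1037 0.046 ]
-0.08466349613958259 0.05110871353262381
-0.06792824596400496 0.052552667435335126
-0.08619566352583324 -0.08118134539198775
-0.07 [0.4987 0.1077]
-0.08 [0.4988 0.1082]
-0.09 [0.4988 0.1087]
-0.1 [0.4989 0.1093]
-0.11 [0.4989 0.1098]
```

{"api": "step_arm", "payload": {"commands": [{"translation": [7.3, -19.9, 0], "roll": 0}, {"translation": [7.3, -19.9, 0], "roll": 0}, {"translation": [7.3, -19.9, 0], "roll": 0}, {"translation": [7.3, -19.9, 0], "roll": 0}, {"translation": [7.3, -19.9, 0], "roll": 0}, {"translation": [7.3, -19.9, 0], "roll": 0}, {"translation": [7.2, -19.9, 0], "roll": 0}, {"translation": [0, 0, 10], "roll": 0.083}, {"translation": [0, 0, 20], "roll": 0}, {"translation": [0, 0, 20], "roll": 0}, {"translation": [0, 0, 0], "roll": 0}, {"translation": [0, 0, 0], "roll": 0}], "fingers": 0.65}}

```text
time: 9.47
tool_pos: [0.4991, 0.1044, 0.082]
tool_rot: [-3.141, -0.002, 3.057]
contact_force: [0.1, 0.5, 0.5]
opening: 0.0597
grip_force: 0.0
```

{"api": "step_arm", "payload": {"commands": [{"translation": [0, 4, 10], "roll": 0}, {"translation": [0, 0, 12], "roll": 0}, {"translation": [0, 0, 12], "roll": 0}, {"translation": [0, 0, 10], "roll": 0}, {"translation": [0, 0, 5], "roll": 0}, {"translation": [0, 0, 0], "roll": 0}, {"translation": [0, 0, 0], "roll": 0}]}}

```text
time: 10.05
tool_pos: [0.5003, 0.1093, 0.0334]
tool_rot: [3.142, 0.0, 3.059]
contact_force: [0.1, 0.4, -0.1]
opening: 0.0595
grip_force: 0.0
```

{"api": "step_arm", "payload": {"commands": [{"translation": [0, 0, 0], "roll": 0}, {"translation": [0, 0, 0], "roll": 0}, {"translation": [0, 0, 0], "roll": 0}, {"translation": [0, 0, 0], "roll": 0}, {"translation": [0, 0, 0], "roll": 0}, {"translation": [0, 0, 0], "roll": 0}], "fingers": 0.1, "grip_force": 40}}

```text
time: 10.55
tool_pos: [0.5002, 0.1091, 0.0334]
tool_rot: [-3.141, 0.0, 3.059]
contact_force: [-0.2, -2.3, 0.9]
opening: 0.0268
grip_force: 40.0
```

{"api": "step_arm", "payload": {"commands": [{"translation": [0, 0, -2], "roll": 0}, {"translation": [0, 0, -4], "roll": 0}, {"translation": [0, 0, -6], "roll": 0}, {"translation": [0, 0, 0], "roll": 0}]}}

```text
time: 10.88
tool_pos: [0.5004, 0.1093, 0.046]
tool_rot: [3.141, 0.001, 3.058]
contact_force: [1.0, 0.4, -6.7]
opening: 0.0263
grip_force: 40.0
```

```bash
python3 - <<'E'
from h import *
np.set_printoptions(precision=4,suppress=True)
for z in (.06,.065,.07): print(z,at_z('top',(297,164),z)[:2],at_z('side',(229.6,190.2),z)[:2])
E
```

```text
0.06 [ 0.6489 -0.1402] [ 0.6509 -0.1485]
0.065 [ 0.6476 -0.1397] [ 0.6506 -0.1398]
0.07 [ 0.6462 -0.1391] [ 0.6503 -0.131 ]
```

{"api": "step_arm", "payload": {"commands": [{"translation": [0, 0, 0], "roll": -0.042}, {"translation": [0, 0, 0], "roll": -0.041}, {"translation": [0, -4, 0], "roll": 0}, {"translation": [-1, -9, 0], "roll": 0}, {"translation": [-1.5, -15, 0], "roll": 0}, {"translation": [-1.5, -18, 0], "roll": 0}, {"translation": [-1.5, -18, 0], "roll": 0}, {"translation": [-1.5, -18, 0], "roll": 0}, {"translation": [-1.5, -18, 0], "roll": 0}, {"translation": [-1.5, -18, 0], "roll": 0}, {"translation": [-1.5, -18, 0], "roll": 0}, {"translation": [-1.5, -18, 0], "roll": 0}, {"translation": [-1.5, -18, 0], "roll": 0}, {"translation": [-1.5, -18, 0], "roll": 0}, {"translation": [-1.5, -18, 0], "roll": 0}, {"translation": [-1.5, -15, 0], "roll": 0}, {"translation": [-1.5, -10, 0], "roll": 0}, {"translation": [-1, -6, 0], "roll": 0}, {"translation": [0, 0, 0], "roll": 0}, {"translation": [0, 0, 0], "roll": 0}]}}

```text
time: 12.55
tool_pos: [0.5213, -0.1296, 0.0451]
tool_rot: [3.141, -0.0, 3.141]
contact_force: [-0.1, 0.4, -6.5]
opening: 0.0266
grip_force: 40.0
```

```bash
python3 - <<'E'
from h import *
s=observe(); print(s['tool_pos'],s['tool_rot'],s['contact_force'])
t=read_camera('top')[:,:,::-1].copy(); q=read_camera('side')[:,:,::-1].copy()
cv2.imwrite('pics/t4.png',t);cv2.imwrite('pics/s4.png',q)
tiles([(t,(297,175)),(q,(250,195))],'pics/z4.png',h=25,k=8,cols=2)
E
```

```text
[ 0.52127944 -0.12960261  0.04505663] [ 3.14101701e+00 -4.77932820e-04  3.14050471e+00] [-0.08811233  0.39843294 -6.45855066]
```

View pics/z4.png

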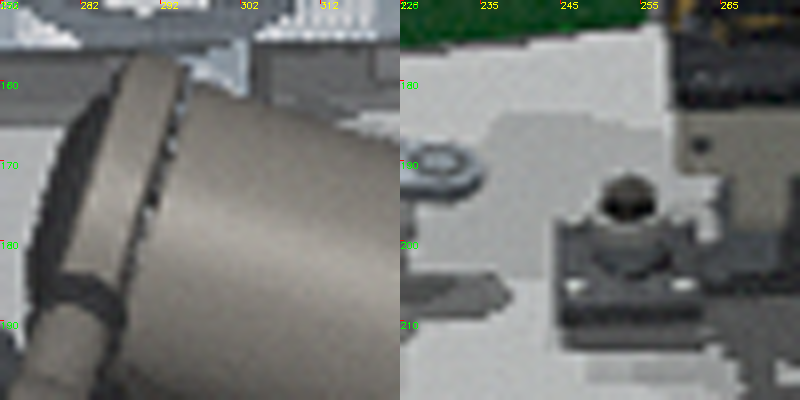

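```bash
python3 - <<'E'
from h import *
for r in (193,193.7,194.5):
  for z in (.058,): print(r,at_z('side',(253.6,r),z))
for y in(-.13,):
  o,d=ray('side',(253.6,193.7)); print(o+d*(y-o[1])/d[1])
o,d=ray('side',(229.6,190.2)); print(o+d*(-.1395-o[1])/d[1])
print(proj('side',[.5213+.0525,-.1303,.0578]))
E
```

```text
193 [ 0.57326776 -0.12978784  0.058     ]
193.7 [ 0.57341942 -0.12529956  0.058     ]
194.5 [ 0.57359172 -0.12020044  0.058     ]
[ 0.57328893 -0.13        0.0552604 ]
[ 0.65055718 -0.1395      0.06515593]
[253.43065587 192.97830602]
```

{"api": "step_arm", "payload": {"commands": [{"translation": [0, -3, 2], "roll": 0}, {"translation": [0, -4, 3], "roll": 0}, {"translation": [0, -2.4, 3], "roll": 0}, {"translation": [0, 0, 1.5], "roll": 0}, {"translation": [0, 0, 0], "roll": 0}, {"translation": [-4, 0, 0], "roll": 0}, {"translation": [-8, 0, 0], "roll": 0}, {"translation": [-10, 0, 0], "roll": 0}, {"translation": [-10, 0, 0], "roll": 0}, {"translation": [-6, 0, 0], "roll": 0}, {"translation": [-2, 0, 0], "roll": 0}, {"translation": [0, 0, 0], "roll": 0}, {"translation": [0, 0, 0], "roll": 0}]}}

```text
time: 13.73
tool_pos: [0.5612, -0.139, 0.0355]
tool_rot: [3.141, -0.001, -3.142]
contact_force: [-0.2, 0.2, -6.6]
opening: 0.0264
grip_force: 40.0
```

{"api": "step_arm", "payload": {"commands": [{"translation": [-3, 0, 0], "roll": 0}, {"translation": [-6, 0, 0], "roll": 0}, {"translation": [-8, 0, 0], "roll": 0}, {"translation": [-8, 0, 0], "roll": 0}, {"translation": [-7, 0, 0], "roll": 0}, {"translation": [-4, 0, 0], "roll": 0}, {"translation": [-1, 0, 0], "roll": 0}, {"translation": [0, 0, 0], "roll": 0}, {"translation": [0, 0, 0], "roll": 0}]}}

```text
time: 14.48
tool_pos: [0.5982, -0.139, 0.0355]
tool_rot: [3.141, -0.001, 3.141]
contact_force: [0.5, 0.1, -6.0]
opening: 0.0267
grip_force: 40.0
```

```bash
python3 - <<'E'
from h import *
s=observe(); print(s['tool_pos'],s['tool_rot'],s['contact_force'])
q=read_camera('side')[:,:,::-1].copy()
cv2.imwrite('pics/s5.png',q)
tiles([(q,(235,195))],'pics/z5.png',h=30,k=10,cols=1)
E
```

```text
[ 0.59820003 -0.1390397   0.03545335] [ 3.14124133e+00 -8.24001301e-04  3.14147823e+00] [ 0.48321575  0.09857518 -6.04149131]
```

View pics/z5.png

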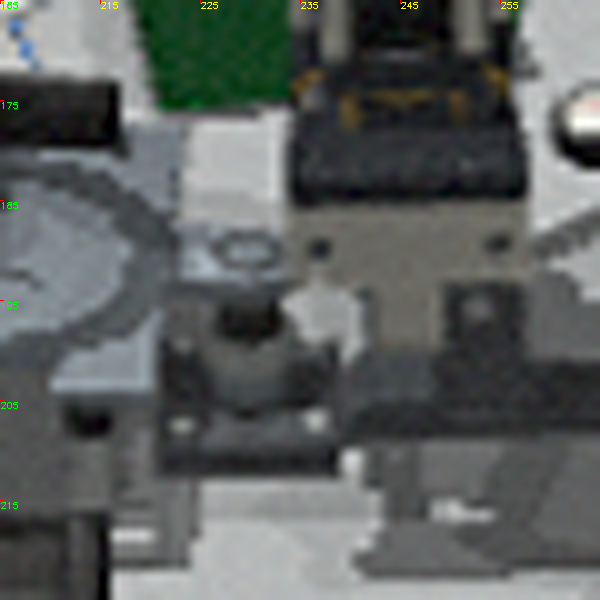

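{"api": "step_arm", "payload": {"commands": [{"translation": [0, 0, 1], "roll": 0}, {"translation": [0, 0, 1], "roll": 0}, {"translation": [0, 0, 0], "roll": 0}, {"translation": [0, 0, 0], "roll": 0}]}}

```text
time: 14.87
tool_pos: [0.5984, -0.1392, 0.0337]
tool_rot: [3.141, -0.0, 3.141]
contact_force: [-0.0, -0.9, -6.8]
opening: 0.0262
grip_force: 40.0
```

{"api": "step_arm", "payload": {"commands": [{"translation": [0, 0, 0.5], "roll": 0}, {"translation": [0, 0, 0], "roll": 0}]}}

```text
time: 15.03
tool_pos: [0.5985, -0.1392, 0.0335]
tool_rot: [3.142, 0.0, 3.141]
contact_force: [-1.1, -0.4, -4.1]
opening: 0.0261
grip_force: 40.0
```

{"api": "step_arm", "payload": {"commands": [{"translation": [0, 0, 0.4], "roll": 0}, {"translation": [0, 0, 0], "roll": 0}]}}

```text
time: 15.2
tool_pos: [0.5985, -0.1392, 0.0334]
tool_rot: [-3.142, 0.0, 3.141]
contact_force: [-2.4, 0.8, 1.6]
opening: 0.0262
grip_force: 40.0
```

{"api": "step_arm", "payload": {"commands": [{"translation": [0, 0, 0], "roll": 0}, {"translation": [0, 0, 0], "roll": 0}, {"translation": [0, 0, 0], "roll": 0}, {"translation": [0, 0, 0], "roll": 0}, {"translation": [0, 0, 0], "roll": 0}], "fingers": 0.5}}

```text
time: 15.62
tool_pos: [0.5989, -0.1393, 0.033]
tool_rot: [-3.141, 0.001, 3.141]
contact_force: [-1.1, 0.1, -0.5]
opening: 0.0457
grip_force: 0.0
```

{"api": "step_arm", "payload": {"commands": [{"translation": [0, 0, -5], "roll": 0}, {"translation": [0, 0, -15], "roll": 0}, {"translation": [0, 0, -20], "roll": 0}, {"translation": [0, 0, -20], "roll": 0}, {"translation": [0, 0, -20], "roll": 0}, {"translation": [0, 0, -20], "roll": 0}, {"translation": [0, 0, -10], "roll": 0}, {"translation": [0, 0, 0], "roll": 0}, {"translation": [10, 0, 0], "roll": 0}, {"translation": [20, 0, 0], "roll": 0}, {"translation": [20, 0, 0], "roll": 0}, {"translation": [20, 0, 0], "roll": 0}, {"translation": [20, 0, 0], "roll": 0}, {"translation": [20, 0, 0], "roll": 0}, {"translation": [12, 0, 0], "roll": 0}, {"translation": [0, 0, 0], "roll": 0}, {"translation": [0, 0, 0], "roll": 0}]}}

```text
time: 17.03
tool_pos: [0.4763, -0.1391, 0.1423]
tool_rot: [3.141, -0.001, 3.141]
contact_force: [0.9, 0.1, -0.3]
opening: 0.0459
grip_force: 0.0
```

```bash
python3 - <<'E'
from h import *
s=observe(); print(s['tool_pos'],s['tool_rot'],s['contact_force'])
q=read_camera('side')[:,:,::-1].copy(); t=read_camera('top')[:,:,::-1].copy()
cv2.imwrite('pics/s6.png',q);cv2.imwrite('pics/t6.png',t)
tiles([(q,(245,195)),(t,(297,175))],'pics/z6.png',h=30,k=6,cols=2)
print(proj('side',[.4765,-.139,.109]),[search_frame('side',n)[:2] for n in('handle_pad','saddle_seat','lift_point')])
E
```

```text
[ 0.47626864 -0.13913917  0.14226514] [ 3.14111799e+00 -5.78706194e-04  3.14074924e+00] [ 0.89713645  0.06197658 -0.31240635]
[283.597898   176.97088301] [[{'at': [0.5001, -0.137, 0.0964], 'confidence': 0.72}, {'at': [0.5625, 0.3288, 0.016], 'confidence': 0.38}], [], [{'at': [0.7553, -0.1432, 0.0759], 'confidence': 0.93}]]
```

View pics/z6.png

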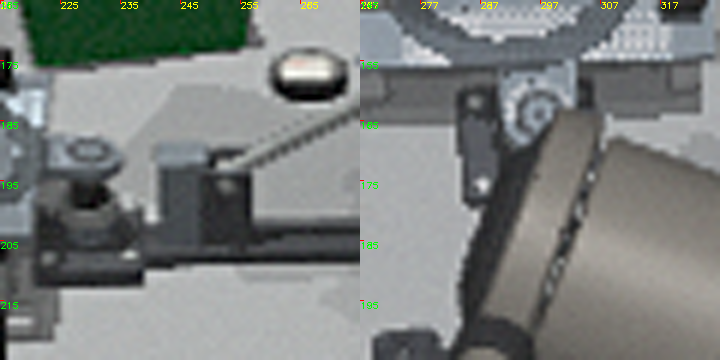

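```bash
python3 - <<'E'
from h import *
np.set_printoptions(precision=4,suppress=True)
f=lambda x,y,z:at_z('top',(267+(x-360)/6,145+y/6),z)
a,b,c=f(477,100,.012),f(480,185,.012),f(585,100,.012)
print(a,b,c,'centre',(b+c)/2,'ring',f(541,114,.065))
E
```

```text
[ 0.6717 -0.1138  0.012 ] [ 0.6272 -0.1114  0.012 ] [ 0.6675 -0.1686  0.012 ] centre [ 0.6474 -0.14    0.012 ] ring [ 0.6475 -0.1401  0.065 ]
```

{"api": "step_arm", "payload": {"commands": [{"translation": [0, 1.5, 0], "roll": 0}, {"translation": [0, 0, 5], "roll": 0}, {"translation": [0, 0, 5], "roll": 0}, {"translation": [0, 0, 5], "roll": 0}, {"translation": [0, 0, 5], "roll": 0}, {"translation": [0, 0, 3], "roll": 0}, {"translation": [0, 0, 2], "roll": 0}, {"translation": [0, 0, 2], "roll": 0}, {"translation": [0, 0, 0], "roll": 0}], "fingers": 0, "grip_force": 10}}

```text
time: 18.03
tool_pos: [0.4767, -0.1377, 0.1156]
tool_rot: [3.142, 0.0, 3.141]
contact_force: [1.0, 0.2, 1.5]
opening: 0.0004
grip_force: 0.6
```

{"api": "step_arm", "payload": {"commands": [{"translation": [1, 0, 3], "roll": 0}, {"translation": [1.5, 0, 3], "roll": 0}, {"translation": [1.5, 0, 3], "roll": 0}, {"translation": [1.5, 0, 3], "roll": 0}, {"translation": [1.5, 0, 3], "roll": 0}, {"translation": [0, 0, 0], "roll": 0}]}}

```text
time: 18.53
tool_pos: [0.4693, -0.1377, 0.1003]
tool_rot: [3.141, -0.0, 3.141]
contact_force: [1.5, -1.7, 1.2]
opening: 0.0006
grip_force: 1.1
```

{"api": "step_arm", "payload": {"commands": [{"translation": [1.2, 0, 3], "roll": 0}, {"translation": [1.2, 0, 3], "roll": 0}, {"translation": [1.2, 0, 3], "roll": 0}, {"translation": [1, 0, 3], "roll": 0}, {"translation": [0.8, 0, 3], "roll": 0}, {"translation": [0.7, 0, 3], "roll": 0}, {"translation": [0, 0, 0], "roll": 0}]}}

```text
time: 19.12
tool_pos: [0.4632, -0.1377, 0.0823]
tool_rot: [3.141, -0.0, 3.141]
contact_force: [1.4, -0.5, 3.8]
opening: 0.0
grip_force: 2.1
```

{"api": "step_arm", "payload": {"commands": [{"translation": [0.6, 0, 3], "roll": 0}, {"translation": [0.6, 0, 3], "roll": 0}, {"translation": [0.5, 0, 3], "roll": 0}, {"translation": [0.4, 0, 3], "roll": 0}, {"translation": [0.3, 0, 3], "roll": 0}, {"translation": [0.2, 0, 3], "roll": 0}, {"translation": [0, 0, 0], "roll": 0}]}}

```text
time: 19.7
tool_pos: [0.4601, -0.1377, 0.0642]
tool_rot: [3.141, -0.002, 3.142]
contact_force: [-2.5, -2.0, 4.7]
opening: 0.0004
grip_force: 2.4
```

{"api": "step_arm", "payload": {"commands": [{"translation": [0.2, 0, 3], "roll": 0}, {"translation": [0, 0, 2], "roll": 0}, {"translation": [0, 0, 1.5], "roll": 0}, {"translation": [0, 0, 0], "roll": 0}]}}

```text
time: 20.03
tool_pos: [0.4598, -0.1375, 0.058]
tool_rot: [3.141, -0.002, 3.142]
contact_force: [-3.8, -1.0, 4.7]
opening: 0.0006
grip_force: 2.6
```

{"api": "step_arm", "payload": {"commands": [{"translation": [0, 0, 1], "roll": 0}, {"translation": [0, 0, 1], "roll": 0}, {"translation": [0, 0, 1], "roll": 0}, {"translation": [0, 0, 0], "roll": 0}]}}

```text
time: 20.37
tool_pos: [0.4598, -0.1375, 0.0552]
tool_rot: [3.141, -0.002, 3.142]
contact_force: [-4.2, -2.3, 6.5]
opening: 0.0005
grip_force: 3.1
```

{"api": "step_arm", "payload": {"commands": [{"translation": [0, 0, 0.7], "roll": 0}, {"translation": [0, 0, 0], "roll": 0}]}}

```text
time: 20.53
tool_pos: [0.4598, -0.1375, 0.0549]
tool_rot: [3.141, -0.002, 3.142]
contact_force: [-5.4, -1.6, 10.7]
opening: 0.0002
grip_force: 5.3
```

{"api": "step_arm", "payload": {"commands": [{"translation": [0.4, 0, 0.4], "roll": 0}, {"translation": [0, 0, 0], "roll": 0}, {"translation": [0, 0, 0], "roll": 0}]}}

```text
time: 20.78
tool_pos: [0.4598, -0.1375, 0.0548]
tool_rot: [3.141, -0.001, 3.141]
contact_force: [-4.1, -0.7, 11.9]
opening: 0.0005
grip_force: 5.9
```

```bash
python3 - <<'E'
from h import *
s=observe(); print(s['tool_pos'],s['contact_force'])
q=read_camera('side')[:,:,::-1].copy(); t=read_camera('top')[:,:,::-1].copy()
cv2.imwrite('pics/s7.png',q);cv2.imwrite('pics/t7.png',t)
tiles([(q,(245,190)),(t,(297,175))],'pics/z7.png',h=40,k=5,cols=2)
E
```

```text
[ 0.45976936 -0.13753582  0.0548117 ] [-4.07182384 -0.65035248 11.91188571]
```

View pics/z7.png

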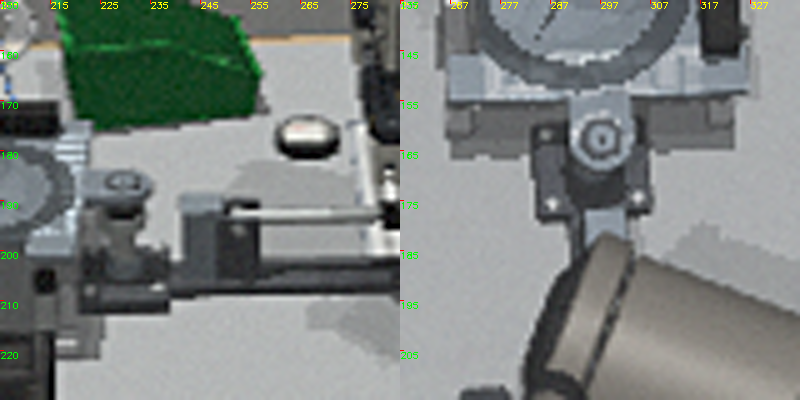

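The handle is level at its stop and held at about 12 N. The platform is raised on the cap, with the ring up from row 190 to about row 186, and the jack hasn't moved out from under it. I'll hand the job in.

```bash
python3 -c "
from cell import *
print(hand_in())"
```

```text
the job is handed in; nothing more can be done
None
```

I handed the job in at about 21 s with the capped jack centred under the lift point, the handle held fully down at about 12 N and the platform raised on the cap; no verdict on the result came back.

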